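# Light the repair and offer the wing up to the tin airplane

## Robot

A 7-joint arm with a two-finger parallel gripper is mounted at the origin on the work surface. World frame = base frame: x ahead of the robot, y to its left, z up, the work surface at z = 0. Lengths are in m, angles in rad, forces in N, time in s.
With the tool pointing down it reaches from about 0.425 to 0.95 m from the base axis. Payload 4.7 kg.
Tool frame: the origin (TCP) lies midway between the tips of the shut fingers; the grasp point (between the pads) lies grasp_offset behind it (grasp_offset is the distance from the TCP to the grasp point, in m); z points along the fingers, y is the line along which they close (so a half turn about z gives the same grasp; the last joint's range is limited). The gripper opens to 85 mm and grips with 20 to 120 N. Pads are 22 mm wide; open, the fingers measure 114 mm over their backs; the gripper's body (76 mm by 85 mm) begins 54 mm behind the grasp point. The pads swing forward as they close: fully open they stand 13 mm farther back than shut.
Start: joints at [1.125, 0.469, -0.049, 1.532, 0.024, 1.141, -0.082], TCP at [0.273, -0.617, 0.231] pointing down, gripper open.
Joint ranges: [-2.59, 2.59], [-0.33, 1.99], [-1.39, 1.29], [0.1, 2.45], [-1.04, 4.18], [0.21, 1.99], [-2.66, 2.66]. Speed limits (rad/s): [2.57, 2.57, 3.14, 3.14, 3.14, 3.14, 3.14].

## Interface

Orientations are given as a rotation vector (axis times angle).
In Python, from plant import * gives the robot as it stands.
- The arm moves only by the tool step_arm, never from a script. Its argument "targets" is text: rows parted by semicolons, each of 7 numbers parted by spaces: the turn, a rotation vector about the tool's x, y, z in units of 8 degrees (1.0 is 8 degrees), then the shift along the tool's x, y, z in units of 60 mm (1.0 is 60 mm), then the finger opening in mm, from 0 to 85.4. In form: wx wy wz x y z fingers; .... A call has 1 to 10 rows; each row is the pose to reach, as a shift and turn from the pose commanded when the call began, along the tool's axes at that moment; what a row does not reach only later rows make up. A row lasts 1/8 s, in which the tool goes at most 62.5 mm and 10.7 degrees, less where a joint would pass 70% of its speed; a pose out of reach is approached as far as the arm can. A call with a gripper value outside its range is refused whole. The fingers move at their own pace and stop on an object; "newtons" is the grip in N (left out, the last holds). Time passes only in rows, so rows that repeat a pose let the fingers close. It gives the time, the measured TCP pose, the force, the opening and the grip force at its end, in the units of the state.
- observe(): the state, without advancing time (a new reading comes with each control period).
- capture(name): name is "scene" or "top"; returns a dict with "frame" (480x640x3 uint8, blue, green, red), "range_z" (480x640 float32, m along the optical axis (not along the pixel's ray), 0 where there is no reading), "mtx" (3x3 intrinsics, pixels), "camera_from_world" (4x4, takes a point from world to camera coordinates). Camera axes: x right, y down, z forward; pixel columns grow to the right and rows downward; lengths in m; the calibration is good to about 2 mm. A picture is of the moment at which its call begins.
- finish_job(): hands the job in; it is judged then, once.
The state is a dict: "time_s": time; "qpos": joint angles; "dq": joint speeds; "joint_efforts": joint torques, N m; "tcp_pos": TCP position; "ee_rot": TCP orientation; "wrist_force": force on the tool from outside, world axes, zero at the start; "wrist_torque": the same for the moment, N m; "gripper_width": opening from 0.0 (shut) to 1.0 (fully open); "gripper_force": force on a finger pad.
Only numpy, scipy, OpenCV 4.12 (cv2) and the standard library are available. Lean on these libraries where they do the work, as an engineer would, in place of code of your own. Each camera call takes 0.05 s, during which the arm holds its last target. There are 200 camera calls.

## Task

Light the repair and offer up the wing: first hang the little LED lantern by its handle on the hook of the chromed lamp bracket and let go of it. Then pick up the airplane's loose wing (its canopy makes a handy grip), carry it over the things on the bench without disturbing them, and finish while still holding it still and level about 1 cm above the brass saddle on the fuselage, centred on it, square across the fuselage with the red leading edge towards the nose, so that the fit can be checked; the wing must never touch the airplane.

Things in the scene. Friction and masses are not known exactly. Their poses are not given: they have to be found in the camera images.
- lantern: Loose round LED lantern, black and cream, 68 mm diameter, body 65 mm tall, 0.1 to 0.2 kg, standing upright. Over it stands a rigid red wire handle (does not fold), 9 mm thick: two uprights at own y = -42 and +42 mm and a straight horizontal top bar along own y, bar centre 130 mm above the origin. The opening under the bar is 75 mm wide and 60 mm high. Origin: centre of the underside; z up.
- lantern_bail (a point): Middle of the underside of the lantern's handle bar, 125.5 mm above the lantern's origin; axes as the lantern's.
- bracket: Fixed, locked chromed lamp bracket. Hook: level bar 8 mm thick along own x, centre line 230 mm above the bench, from a pivot at x = +90 mm (24 mm wide, top at 240) to x = -28, then an upturned tip ending at x = -42, top at 249 mm; its open end points to -x. Post 18 mm thick, 240 tall, at x = +140, y = +70 mm. Origin: on the bench under the hook seat; z up.
- hook_seat (a point): Top of the hook's bar where the lantern is to hang, 234 mm above the bench, 42 mm behind the end of the tip; axes as the bracket's.
- wing: Loose pale blue tin wing, lying flat: 56 mm (own x) by 180 mm (own y, the span) by 8 mm thick, 0.06 to 0.13 kg. On its middle stands the canopy, the grip: 44 mm long along x (from x = -18 to +26 mm), 28 mm wide along y, from 8 to 38 mm above the underside. The red-striped leading edge with the dark windscreen is at own -x. Origin: centre of the underside; z up.
- airplane: Pale blue tin airplane fuselage without wing, clamped in a wooden cradle; fixed. 250 mm long along own x, 56 mm diameter, axis 66 mm above the bench; red nose and brass propeller (90 mm, level) at own -x, red fin at own x = +91 to +125 mm up to 125 mm above the bench. Origin: on the bench under the middle of the saddle; z up.
- saddle (a point): Centre of the top face of the brass saddle (60 mm along x, 40 mm along y) on the fuselage, where the wing's underside centre belongs, 96 mm above the bench; axes as the airplane's: the wing's x and y are to point as these do.
- duck: Bystander: loose yellow celluloid duck, 88 mm long along own y, 48 mm wide, 80 mm tall. Origin: centre of the underside.
- rule_block: Bystander: loose steel block 36 x 70 x 45 mm with a steel rule (30 mm wide along y) standing upright in it, top 134 mm above the bench. Origin: centre of the underside.
- brass_vise: Bystander: loose brass hand vise lying on the bench, 103 mm long along own y, about 38 mm wide, 24 mm tall. Origin: on the bench under its middle.
- wing_front (a point): Middle of the wing's red leading edge, at own x = -28 mm, 4 mm above the underside; axes as the wing's.
There are look-alikes about, which are no part of the job. Of the things that look like the lantern, the middle-sized one is meant.

How it is judged:
On the way:
1. the lantern hangs by its handle on the bracket's hook, let go (contact force between lantern and bracket above 0.3 N and contact force between the fingers and lantern below 0.05 N and height (world z) of lantern between 0.09 and 0.13 m and distance between lantern_bail and hook_seat below 0.08 m and angle between lantern's own z axis and vertical below 0.35 rad), for 0.2 s.
At the end, for the whole second after the job is handed in: Lantern hangs near still on the hook by its handle, let go. The fingers hold the wing still, 4 to 20 mm above the saddle, centred within 8 mm, square and level within 0.1 rad, red edge to the nose, touching nothing else. Duck, rule block and vise within 20 mm of their starts, upright (all of step 1 and linear speed of lantern below 0.06 m/s and z of wing in the frame of saddle between 0.004 and 0.02 m and horizontal distance between wing and saddle below 0.008 m and angle between the y axis of wing and the y axis of saddle, either way round below 0.1 rad and x of wing_front in the frame of saddle below 0 m and angle between wing's own z axis and vertical below 0.1 rad and linear speed of wing below 0.02 m/s and contact force between wing and airplane below 0.05 N and contact force between the fingers and wing above 1 N and distance of each of duck, rule_block, brass_vise from where it was at the start of the episode below 0.02 m and angle between each of duck, rule_block, brass_vise's own z axis and vertical below 0.2 rad); the arm keeps its last pose, push and grip.
It fails at once if the wing touches the airplane (contact force between wing and airplane above 0.3 N).
It fails at once if the celluloid duck is disturbed (moved over 20 mm or tipped) (distance of duck from where it was at the start of the episode above 0.02 m or angle between duck's own z axis and vertical above 0.3 rad).
It fails at once if the steel rule block is disturbed (moved over 20 mm or tipped) (distance of rule_block from where it was at the start of the episode above 0.02 m or angle between rule_block's own z axis and vertical above 0.3 rad).
It fails at once if the brass hand vise is disturbed (moved over 20 mm or tipped) (distance of brass_vise from where it was at the start of the episode above 0.02 m or angle between brass_vise's own z axis and vertical above 0.3 rad).
It also fails if it takes over 72 s, if anything falls off the work surface, if the arm or the gripper's body presses on something with over 40 N, if the wrist force passes 120 N, or if a joint passes its speed limit or range.

## Working session

There is one attempt and no reset: what is moved stays moved. The work goes in short steps, Python scripts to look and compute and a tool call to move; the robot and the scene stay as the last step left them, time stands still between calls to the robot, and variables do not carry over. Pictures are saved under pics/ and viewed, at most 10 in all, crops included, and the job is handed in when it is done.

Besides the shell and the picture viewer there is one more tool, called after "Emit:" by a JSON object that holds its "fn" and its "kwargs". step_arm: Moves the arm, as the interface text tells. Its arguments: {"type":"object","properties":{"targets":{"type":"string"},"newtons":{"type":"number"}},"required":["targets"]}

```bash
mkdir -p pics; ls; python3 - <<'E'
from plant import *
import cv2,numpy as np,pickle
s=observe();print({k:np.round(v,3) for k,v in s.items()})
for n in("scene","top"):
    c=capture(n);cv2.imwrite(f"pics/{n}0.png",c["frame"]);pickle.dump(c,open(f"{n}0.pkl","wb"));print(n,c["mtx"],c["camera_from_world"].round(3))
try: print(grasp_offset)
except Exception as e: print(e)
E
```

```text
pics
{'time_s': np.float64(0.0), 'qpos': array([ 1.125,  0.469, -0.049,  1.534,  0.024,  1.141, -0.082]), 'dq': array([ 0.001, -0.   , -0.002, -0.002,  0.003, -0.   ,  0.002]), 'joint_efforts': array([ 1.0000e-03, -5.1030e+01, -4.6000e-02, -2.3771e+01,  1.1000e-02,
        8.0000e-03,  0.0000e+00]), 'tcp_pos': array([ 0.273, -0.617,  0.23 ]), 'ee_rot': array([-3.072e+00, -6.500e-01,  1.000e-03]), 'wrist_force': array([ 0.797, -0.384, -0.355]), 'wrist_torque': array([-0.02 , -0.017,  0.002]), 'gripper_force': np.float64(0.0), 'gripper_width': np.float64(0.999)}
scene [[538.97073417   0.         323.22730219]
 [  0.         538.97073417 235.93442045]
 [  0.           0.           1.        ]] [[ 0.8    0.6    0.014 -0.359]
 [ 0.492 -0.643 -0.587 -0.14 ]
 [-0.343  0.477 -0.809  1.482]
 [ 0.     0.     0.     1.   ]]
top [[610.55982741   0.         313.55113961]
 [  0.         610.55982741 237.11496261]
 [  0.           0.           1.        ]] [[-2.200e-02 -1.000e+00  1.000e-03 -3.900e-02]
 [-9.880e-01  2.200e-02 -1.550e-01  4.710e-01]
 [ 1.550e-01 -5.000e-03 -9.880e-01  1.449e+00]
 [ 0.000e+00  0.000e+00  0.000e+00  1.000e+00]]
0.0187
```

View pics/scene0.png

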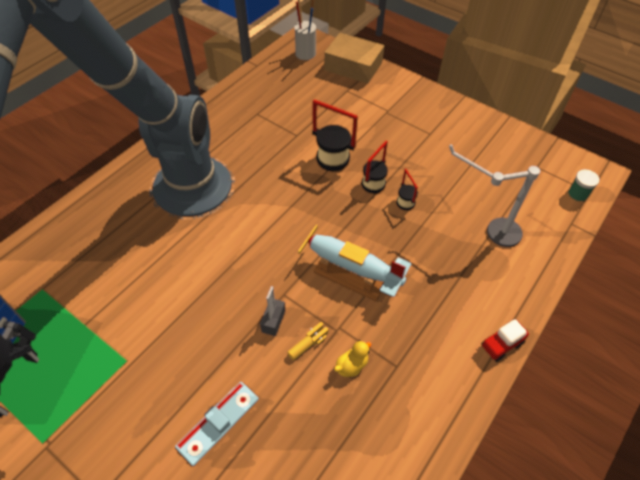

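View pics/top0.png

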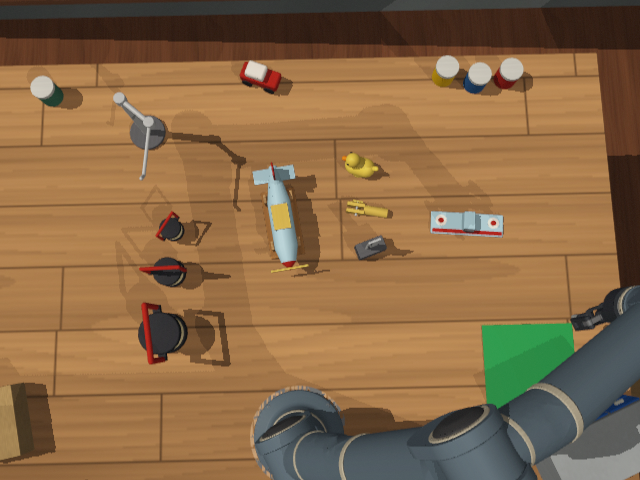

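The lantern look-alikes in the top picture are the large one at (162,333), the middle one at (168,271) and the small one at (172,229). The middle one fits "middle-sized", and its 68 mm body diameter still has to be checked. The bracket's hook runs from (148,122) to (142,178), with the tip towards the robot. The wing is at (467,223) with its red edge facing the robot. The plane is at (282,220) with its nose at (290,268).

```bash
cat > h.py <<'E'
import numpy as np,cv2,pickle
def cloud(c):
    z=c["range_z"].astype(float);v,u=np.mgrid[:480,:640];K=c["mtx"]
    P=np.stack([(u-K[0,2])/K[0,0]*z,(v-K[1,2])/K[1,1]*z,z],-1)
    T=np.linalg.inv(c["camera_from_world"]);W=P@T[:3,:3].T+T[:3,3];W[z<=0]=np.nan
    return W
def proj(c,p):
    T=c["camera_from_world"];q=T[:3,:3]@np.array(p)+T[:3,3];q=c["mtx"]@q;return (q[:2]/q[2]).round(0)
E
python3 - <<'E'
from h import *
cs={n:pickle.load(open(n+"0.pkl","rb")) for n in("top","scene")}
W={n:cloud(c) for n,c in cs.items()}
def line(P):
    m=P.mean(0);_,s,V=np.linalg.svd(P-m);t=(P-m)@V[0];return m.round(4),V[0].round(3),np.round([t.min(),t.max()],3)
def get(n,u0,u1,v0,v1,z0,z1):
    P=W[n][v0:v1,u0:u1].reshape(-1,3);F=cs[n]["frame"][v0:v1,u0:u1].reshape(-1,3).astype(int)
    k=(P[:,2]>z0)&(P[:,2]<z1);return P[k],F[k]
red=lambda F:(F[:,2]>90)&(F[:,2]>2.2*F[:,1])&(F[:,2]>2.2*F[:,0])
# lanterns
for name,b in dict(big=("top",130,200,295,370),mid=("top",135,195,250,292),small=("top",150,190,208,246),mids=("scene",358,392,140,200)).items():
    P,F=get(*b,.01,.25);r=red(F);R=P[r];zt=np.percentile(R[:,2],97)
    bar=R[R[:,2]>zt-.012];B=P[~r];B=B[(B[:,2]>.02)]
    zb=np.percentile(B[:,2],90);t=B[abs(B[:,2]-zb)<.006]
    print(name,"bar",line(bar),"body zt",zb.round(3),cv2.minEnclosingCircle(t[:,:2].astype(np.float32)),np.median(t[:,:2],0).round(4),len(t))
# hook
for b in (("top",125,165,95,195),("scene",440,545,140,190)):
    P,F=get(*b,.19,.3)
    P=P[np.argsort(P[:,0])];print("hook",len(P));print(P[::max(1,len(P)//25)].round(3).tolist())
E
python3 - <<'E'
from h import *
c=[pickle.load(open(n+"0.pkl","rb"))["frame"] for n in("top","scene")]
a=cv2.resize(c[0][90:370,100:220],None,fx=2.1,fy=2.1,interpolation=2);b=cv2.resize(c[1][80:250,300:560],None,fx=2,fy=2,interpolation=2)
o=np.zeros((590,800,3),np.uint8);o[:588,:252]=a;o[:340,262:782]=b
d=cv2.resize(c[0][190:260,415:520],None,fx=2.3,fy=2.3);o[350:350+d.shape[0],262:262+d.shape[1]]=d
cv2.imwrite("pics/crop.png",o)
E
```

```text
big bar (array([0.2474, 0.31  , 0.1903]), array([-0.99 , -0.141,  0.002]), array([-0.065,  0.064])) body zt 0.097 ((0.24635480344295502, 0.3065958023071289), 0.06480720639228821) [0.2477 0.3034] 692
mid bar (array([0.392 , 0.3015, 0.1326]), array([ 0.023, -1.   ,  0.004]), array([-0.046,  0.045])) body zt 0.069 ((0.39051491022109985, 0.29845285415649414), 0.04394686222076416) [0.3871 0.3011] 351
small bar (array([0.4986, 0.2988, 0.1029]), array([-0.843,  0.538,  0.009]), array([-0.034,  0.034])) body zt 0.054 ((0.4976782202720642, 0.29801028966903687), 0.035370826721191406) [0.4965 0.2947] 199
mids bar (array([0.3947, 0.2976, 0.1342]), array([ 0.025, -1.   , -0.01 ]), array([-0.048,  0.04 ])) body zt 0.086 ((0.39240241050720215, 0.3020971715450287), 0.045536793768405914) [0.3953 0.26  ] 15
hook 473
[[0.568, 0.315, 0.251], [0.578, 0.315, 0.238], [0.59, 0.316, 0.235], [0.601, 0.313, 0.228], [0.61, 0.31, 0.225], [0.621, 0.308, 0.234], [0.63, 0.31, 0.234], [0.641, 0.304, 0.234], [0.651, 0.307, 0.23], [0.661, 0.305, 0.233], [0.672, 0.303, 0.234], [0.683, 0.304, 0.23], [0.688, 0.3, 0.227],
[... 218 characters left out ...]
5, 0.232], [0.731, 0.342, 0.231], [0.736, 0.347, 0.236], [0.741, 0.345, 0.229], [0.755, 0.356, 0.23]]
hook 678
[[0.569, 0.315, 0.248], [0.581, 0.313, 0.235], [0.598, 0.311, 0.234], [0.614, 0.313, 0.236], [0.632, 0.309, 0.235], [0.649, 0.311, 0.234], [0.666, 0.309, 0.23], [0.682, 0.303, 0.236], [0.692, 0.304, 0.242], [0.697, 0.306, 0.24], [0.701, 0.312, 0.241], [0.705, 0.301, 0.237], [0.71, 0.318, 0.235], [0.714, 0.319, 0.24], [0.722, 0.328, 0.235], [0.73, 0.346, 0.237], [0.738, 0.343, 0.232], [0.744, 0.35, 0.23], [0.748, 0.353, 0.237], [0.751, 0.361, 0.225], [0.754, 0.374, 0.242], [0.756, 0.379, 0.242], [0.758, 0.364, 0.214], [0.761, 0.358, 0.234], [0.764, 0.36, 0.224], [0.768, 0.37, 0.242]]
```

View pics/crop.png

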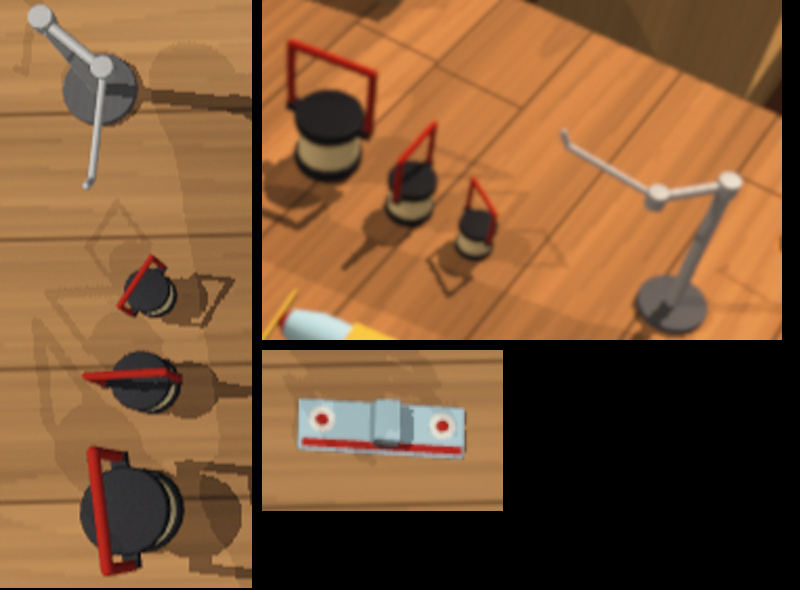

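The crop confirms it. The middle lantern (top picture (168,271)) has its bar top at 0.134 m and a handle about 91 mm wide, which matches the 130 mm / 84+9 mm handle. The large one's bar is at 0.19 m and the small one's at 0.10 m. The wing's red edge faces the bottom of the top picture, towards the robot.

```bash
python3 - <<'E'
from h import *
cs={n:pickle.load(open(n+"0.pkl","rb")) for n in("top","scene")}
W={n:cloud(c) for n,c in cs.items()}
def get(n,u0,u1,v0,v1,z0,z1):
    P=W[n][v0:v1,u0:u1].reshape(-1,3);F=cs[n]["frame"][v0:v1,u0:u1].reshape(-1,3).astype(int)
    k=(P[:,2]>z0)&(P[:,2]<z1);return P[k],F[k]
def rect(n,P): 
    r=cv2.minAreaRect((P[:,:2]*1000).astype(np.float32));print(n,len(P),np.round(r[0],1),np.round(r[1],1),round(r[2],2),"med z",np.median(P[:,2]).round(4),"mean",P.mean(0).round(4))
for n,b in (("top",(425,510,205,242)),("scene",(172,262,378,468))):
    P,F=get(n,*b,.004,.013);rect(n+" wing plate",P)
    P,F=get(n,*b,.034,.046);rect(n+" canopy",P)
yel=lambda F:(F[:,2]>120)&(F[:,1]>90)&(F[:,0]<.5*F[:,1])&(F[:,1]>.6*F[:,2])
for n,b in (("top",(255,305,190,245)),("scene",(330,380,238,270))):
    P,F=get(n,*b,.085,.11);rect(n+" saddle",P[yel(F)])
P,F=get("top",250,310,165,270,.055,.13)
m=(P[:,2]>.075);Q=P[m&(abs(P[:,2]-.09)<.02)]
c=Q.mean(0);_,_,V=np.linalg.svd((Q-c)[:,:2]);print("fuselage axis",c.round(4),V[0].round(4),np.degrees(np.arctan2(*V[0][::-1])).round(2))
for n,b in dict(duck=(340,382,148,184),vise=(343,393,198,222),rule=(350,392,232,262)).items():
    P,F=get("top",*b,.008,.15);rect(n,P);print(P.max(0).round(3),P.min(0).round(3))
for n,b in (("top",(125,165,95,195)),("scene",(440,545,140,190))):
    P,F=get(n,*b,.222,.26);P=P[P[:,0]<.685];H=P[P[:,0]>.58];k=np.polyfit(H[:,0],H[:,1],1);print("hook",k.round(3),np.polyval(k,.61).round(4),"tip x",P[:,0].min().round(4))
E
```

```text
top wing plate 1351 [ 502.1 -433. ] [212.6  92. ] 88.66 med z 0.0077 mean [ 0.4985 -0.4289  0.0079]
top canopy 193 [ 500.2 -430. ] [29.9 48.7] 86.65 med z 0.0384 mean [ 0.5016 -0.4304  0.0384]
scene wing plate 2186 [ 495.7 -430.9] [185.2 186.5] 39.88 med z 0.0082 mean [ 0.5016 -0.4321  0.0081]
scene canopy 321 [ 502.5 -429. ] [26.9 49. ] 84.84 med z 0.0382 mean [ 0.5038 -0.4291  0.0382]
top saddle 378 [512.8  27.7] [57.9 37.2] 8.41 med z 0.0955 mean [0.5124 0.0276 0.0954]
scene saddle 382 [513.4  30.7] [59.1 45.7] 10.68 med z 0.0966 mean [0.5138 0.0287 0.0964]
fuselage axis [0.5115 0.0278 0.0871] [-0.9887 -0.1501] -171.37
duck 587 [ 652.1 -174.6] [ 76.3 104.8] 3.13 med z 0.048 mean [ 0.6428 -0.1645  0.0517]
[ 0.693 -0.121  0.085] [ 0.613 -0.225  0.008]
vise 425 [ 548.1 -183.9] [101.4  54. ] 79.84 med z 0.0215 mean [ 0.5387 -0.1805  0.0209]
[ 0.57  -0.131  0.034] [ 0.514 -0.233  0.008]
rule 482 [ 439.5 -186.6] [57.5 76.4] 3.71 med z 0.0452 mean [ 0.4391 -0.184   0.0522]
[ 0.47  -0.148  0.139] [ 0.413 -0.227  0.008]
hook [-0.089  0.366] 0.3112 tip x 0.5683
hook [-0.084  0.364] 0.3123 tip x 0.5689
```

```bash
cat >> h.py <<'E'
from scipy.spatial.transform import Rotation as R
def rows(pos,rot,targets):
    """targets: x,y,z,phi_deg(tool y heading, tool down),finger mm -> move rows"""
    R0=R.from_rotvec(rot);out=[]
    for x,y,z,phi,f in targets:
        p=np.radians(phi);M=np.array([[-np.sin(p),np.cos(p),0],[np.cos(p),np.sin(p),0],[0,0,-1]])  # columns x,y,z
        w=(R0.inv()*R.from_matrix(M)).as_rotvec(degrees=True)/8
        d=R0.inv().apply(np.array([x,y,z])-pos)/.06
        out.append(" ".join(f"{v:.2f}" for v in (*w,*d))+f" {f}")
    print("; ".join(out))
E
python3 - <<'E'
from h import *; from plant import *
s=observe()
A=[];w=[(0.273,-.617,.231,-66),(.42,-.45,.30,-52),(.52,-.2,.30,-30),(.54,0,.30,-16),(.5,.17,.29,-4),(.40,.322,.25,1.3)]
P=np.array(w);L=np.r_[0,np.cumsum(np.linalg.norm(np.diff(P[:,:3],axis=0),axis=1))]
t=np.arange(1,24)/23*L[-1];print(L[-1])
Q=np.stack([np.interp(t,L,P[:,i]) for i in range(4)],1)[:10]
print(Q[-1].round(3))
rows(s["tcp_pos"],s["ee_rot"],[(*q,85) for q in Q])
E
```

```text
1.0644100194010138
[  0.505  -0.237   0.3   -33.22 ]
-0.01 0.00 -0.36 0.67 -0.31 -0.24 85; -0.01 0.00 -0.71 1.34 -0.61 -0.47 85; -0.01 -0.00 -1.06 2.00 -0.92 -0.69 85; -0.01 -0.00 -1.41 2.67 -1.23 -0.92 85; -0.01 -0.00 -1.75 3.34 -1.54 -1.15 85; -0.01 -0.00 -2.22 3.90 -2.07 -1.16 85; -0.01 -0.00 -2.69 4.45 -2.61 -1.16 85; -0.01 -0.00 -3.17 5.00 -3.15 -1.16 85; -0.01 -0.00 -3.64 5.55 -3.69 -1.15 85; -0.01 -0.00 -4.11 6.11 -4.23 -1.15 85
```

Emit:
{"fn": "step_arm", "kwargs": {"targets": "0 0 -0.4 0.65 -0.3 -0.25 85; 0 0 -0.7 1.35 -0.6 -0.5 85; 0 0 -1.1 2 -0.9 -0.7 85; 0 0 -1.4 2.65 -1.25 -0.9 85; 0 0 -1.75 3.35 -1.55 -1.15 85; 0 0 -2.2 3.9 -2.1 -1.15 85; 0 0 -2.7 4.45 -2.6 -1.15 85; 0 0 -3.2 5 -3.15 -1.15 85; 0 0 -3.65 5.55 -3.7 -1.15 85; 0 0 -4.1 6.1 -4.2 -1.15 85"}}

```text
time_s: 1.35
tcp_pos: [0.5061, -0.2369, 0.3]
ee_rot: [-2.763, -1.494, 0.001]
wrist_force: [0.6, 0.3, -0.0]
gripper_width: 0.997
gripper_force: 0.0
```

```bash
python3 - <<'E'
from h import *; from plant import *
s=observe();print(s["tcp_pos"],s["ee_rot"],s["qpos"].round(2))
w=[(*s["tcp_pos"],-33),(.54,-.03,.30,-16),(.5,.17,.29,-4),(.40,.322,.25,1.3)]
P=np.array(w);L=np.r_[0,np.cumsum(np.linalg.norm(np.diff(P[:,:3],axis=0),axis=1))]
t=np.arange(1,11)/10*L[-1];print(L[-1])
Q=np.stack([np.interp(t,L,P[:,i]) for i in range(4)],1)
rows(s["tcp_pos"],s["ee_rot"],[(*q,85) for q in Q])
E
```

```text
[ 0.50606025 -0.23693148  0.30002325] [-2.76297953e+00 -1.49433115e+00  6.72021025e-04] [ 0.64  0.25 -0.34  1.71  0.09  1.2  -0.3 ]
0.6001921876234052
-0.00 0.00 -0.63 0.91 -0.40 0.00 85; -0.00 0.00 -1.24 1.83 -0.81 0.00 85; -0.00 0.00 -1.85 2.74 -1.21 0.00 85; -0.00 0.00 -2.37 3.56 -1.77 0.03 85; -0.00 0.00 -2.81 4.27 -2.47 0.07 85; -0.00 0.00 -3.25 4.98 -3.17 0.12 85; -0.00 0.00 -3.67 5.66 -3.89 0.19 85; -0.00 0.00 -3.88 6.05 -4.79 0.41 85; -0.00 0.00 -4.10 6.44 -5.68 0.62 85; -0.00 0.00 -4.31 6.83 -6.58 0.84 85
```

Emit:
{"fn": "step_arm", "kwargs": {"targets": "0 0 -0.65 0.9 -0.4 0 85; 0 0 -1.25 1.85 -0.8 0 85; 0 0 -1.85 2.75 -1.2 0 85; 0 0 -2.4 3.55 -1.75 0 85; 0 0 -2.8 4.25 -2.45 0.05 85; 0 0 -3.25 5 -3.15 0.1 85; 0 0 -3.7 5.65 -3.9 0.2 85; 0 0 -3.9 6.05 -4.8 0.4 85; 0 0 -4.1 6.45 -5.7 0.6 85; 0 0 -4.3 6.85 -6.6 0.85 85"}}

```text
time_s: 2.6
tcp_pos: [0.3997, 0.3236, 0.2489]
ee_rot: [2.2, 2.242, 0.001]
wrist_force: [0.9, -0.1, 0.6]
gripper_width: 0.997
gripper_force: 0.0
```

```bash
python3 - <<'E'
from h import *; from plant import *
s=observe();print(s["tcp_pos"],s["ee_rot"],s["qpos"].round(2))
a=.3925;y=.322
rows(s["tcp_pos"],s["ee_rot"],[(a,y,.25,1.3,85),(a,y,.20,1.3,85),(a,y,.16,1.3,85),(a,y,.125,1.3,85),(a,y,.114,1.3,85)])
E
```

```text
[0.3997294  0.32356135 0.24892526] [2.19957823e+00 2.24237544e+00 6.46377294e-04] [-0.13  0.27 -0.75  1.86  0.21  1.09 -0.94]
0.00 0.00 -0.02 -0.02 -0.12 -0.02 85; 0.00 0.00 -0.02 -0.02 -0.12 0.82 85; 0.00 0.00 -0.02 -0.02 -0.12 1.48 85; 0.00 0.00 -0.02 -0.02 -0.12 2.07 85; 0.00 0.00 -0.02 -0.02 -0.12 2.25 85
```

Emit:
{"fn": "step_arm", "kwargs": {"targets": "0 0 0 0 -0.12 0 85; 0 0 0 0 -0.12 0.8 85; 0 0 0 0 -0.12 1.5 85; 0 0 0 0 -0.12 2.05 85; 0 0 0 0 -0.12 2.25 85; 0 0 0 0 -0.12 2.25 85; 0 0 0 0 -0.12 2.25 0; 0 0 0 0 -0.12 2.25 0; 0 0 0 0 -0.12 2.25 0; 0 0 0 0 -0.12 2.25 0", "newtons": 70}}

```text
time_s: 3.85
tcp_pos: [0.3937, 0.3223, 0.1146]
ee_rot: [2.2, 2.242, 0.001]
wrist_force: [0.9, -0.5, 0.7]
gripper_width: 0.139
gripper_force: 0.0
```

Emit:
{"fn": "step_arm", "kwargs": {"targets": "0 0 0 0 0 0 0; 0 0 0 0 0 0 0; 0 0 0 0 0 -0.05 0; 0 0 0 0 0 -0.2 0; 0 0 0 0 0 -0.5 0; 0 0 0 0 0 -0.8 0; 0 0 0 0 0 -0.8 0; 0 0 0 0 0 -0.8 0"}}

```text
time_s: 4.85
tcp_pos: [0.3936, 0.3219, 0.1623]
ee_rot: [2.2, 2.242, -0.0]
wrist_force: [0.9, 0.2, -1.5]
gripper_width: 0.077
gripper_force: 68.4
```

```bash
python3 - <<'E'
from h import *; from plant import *
s=observe();print(s["tcp_pos"],s["ee_rot"],s["wrist_force"],s["wrist_torque"],s["gripper_width"],s["gripper_force"])
c=[capture(n)["frame"] for n in("top","scene")]
o=np.hstack([cv2.resize(c[0][190:320,90:230],(400,371)),cv2.resize(c[1][90:220,300:440],(400,371))])
cv2.imwrite("pics/lift.png",o)
E
```

```text
[0.39357421 0.32189799 0.16233392] [ 2.20035087e+00  2.24172398e+00 -1.73842617e-04] [ 0.88345171  0.22148063 -1.5411906 ] [ 0.04718927 -0.01794263 -0.0179619 ] 0.07697377125699148 68.38038325309753
```

View pics/lift.png

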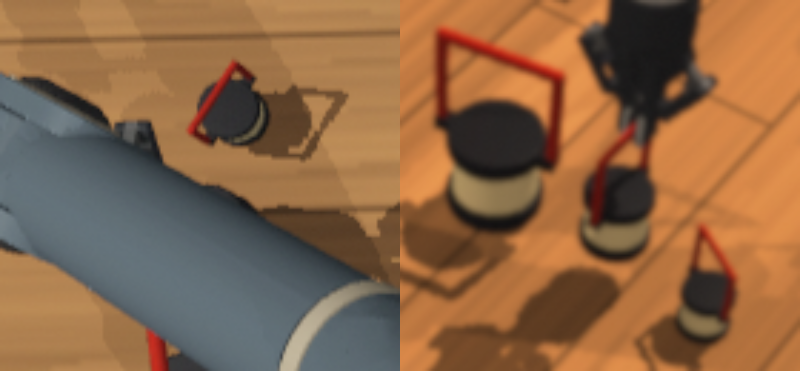

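The lantern is lifted and held on the +y half of its bar (scene crop, (640,130)), so the middle is free for the hook.

```bash
python3 - <<'E'
from h import *; from plant import *
s=observe()
p,r=s["tcp_pos"],s["ee_rot"]
rows(p,r,[(.40,.324,.185,0,0),(.41,.328,.215,-2,0),(.42,.332,.24,-4,0),(.44,.336,.255,-5,0),(.465,.338,.255,-5,0),(.49,.338,.255,-5,0),(.51,.338,.255,-5,0),(.53,.338,.255,-5,0),(.545,.337,.255,-5,0),(.545,.337,.255,-5,0)])
E
```

```text
-0.01 0.01 0.13 0.03 0.11 -0.39 0; -0.01 0.01 0.38 0.10 0.28 -0.89 0; -0.01 0.01 0.63 0.16 0.45 -1.30 0; -0.01 0.01 0.76 0.22 0.78 -1.55 0; -0.01 0.01 0.76 0.25 1.20 -1.55 0; -0.01 0.01 0.76 0.24 1.61 -1.55 0; -0.01 0.01 0.76 0.23 1.95 -1.56 0; -0.01 0.01 0.76 0.23 2.28 -1.56 0; -0.01 0.01 0.76 0.20 2.53 -1.56 0; -0.01 0.01 0.76 0.20 2.53 -1.56 0
```

Emit:
{"fn": "step_arm", "kwargs": {"targets": "0 0 0.15 0.05 0.1 -0.4 0; 0 0 0.4 0.1 0.3 -0.9 0; 0 0 0.65 0.15 0.45 -1.3 0; 0 0 0.75 0.2 0.8 -1.55 0; 0 0 0.75 0.25 1.2 -1.55 0; 0 0 0.75 0.25 1.6 -1.55 0; 0 0 0.75 0.23 1.95 -1.55 0; 0 0 0.75 0.23 2.3 -1.55 0; 0 0 0.75 0.2 2.5 -1.55 0; 0 0 0.75 0.2 2.5 -1.55 0"}}

```text
time_s: 6.2
tcp_pos: [0.5437, 0.3364, 0.2544]
ee_rot: [-2.316, -2.123, 0.002]
wrist_force: [0.1, -0.8, -0.7]
gripper_width: 0.073
gripper_force: 68.4
```

```bash
python3 - <<'E'
from h import *; from plant import *
s=observe();print(s["tcp_pos"],s["qpos"].round(2),s["wrist_force"],s["gripper_width"])
p,r=s["tcp_pos"],s["ee_rot"]
rows(p,r,[(.545,.337,.255,-5,0),(.57,.336,.255,-5,0),(.611,.3335,.255,-5,0),(.611,.3335,.223,-5,0)])
c=[capture(n) for n in("scene","top")]
for q in ((.6,.312,.23),(.545,.32,.26)): print(proj(c[0],q))
# lantern pose check from scene depth: red points near the bar
for k in c:
    W=cloud(k);F=k["frame"].astype(int);m=(F[...,2]>90)&(F[...,2]>2.2*F[...,1])&(F[...,2]>2.2*F[...,0])&(abs(W[...,0]-.545)<.06)&(W[...,2]>.19)&(abs(W[...,1]-.32)<.08)
    P=W[m];print(len(P)); 
    if len(P): print(P.min(0).round(3),P.max(0).round(3),np.median(P,0).round(3))
cv2.imwrite("pics/pre.png",cv2.resize(c[0]["frame"][80:260,380:560],(600,600),interpolation=2))
E
```

```text
[0.54367331 0.33644711 0.25437511] [-0.16  0.47 -0.66  1.57  0.3   1.21 -0.96] [ 0.06028954 -0.79702769 -0.69232597] 0.0725403380801058
-0.01 0.01 0.00 0.01 0.02 -0.01 0; -0.01 0.01 0.00 0.03 0.44 -0.01 0; -0.01 0.01 0.00 0.05 1.12 -0.01 0; -0.01 0.01 0.00 0.05 1.12 0.52 0
[459. 157.]
[442. 135.]
73
[0.536 0.268 0.203] [0.549 0.359 0.28 ] [0.542 0.311 0.273]
0
```

View pics/pre.png

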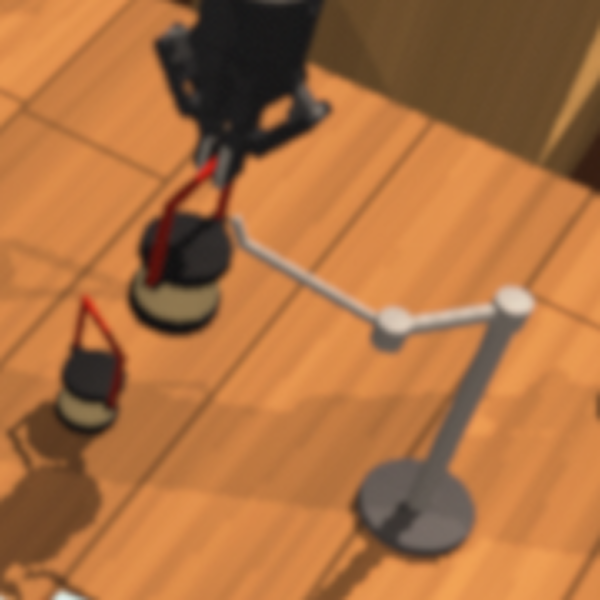

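The picture shows the lantern hanging upright in the grip, just in front of the hook tip at (235,220), with the tip facing the opening. The bar spans y 0.268 to 0.359, so it is centred on the hook to within 2 mm.

Emit:
{"fn": "step_arm", "kwargs": {"targets": "0 0 0 0.03 0.2 0 0; 0 0 0 0.03 0.45 0 0; 0 0 0 0.04 0.7 0 0; 0 0 0 0.05 0.95 0 0; 0 0 0 0.05 1.12 0 0; 0 0 0 0.05 1.12 0 0; 0 0 0 0.05 1.12 0.2 0; 0 0 0 0.05 1.12 0.35 0; 0 0 0 0.05 1.12 0.45 0; 0 0 0 0.05 1.12 0.45 0"}}

```text
time_s: 7.55
tcp_pos: [0.6102, 0.334, 0.2275]
ee_rot: [-2.314, -2.124, 0.002]
wrist_force: [0.3, 0.2, -2.0]
gripper_width: 0.072
gripper_force: 68.4
```

```bash
python3 - <<'E'
from h import *; from plant import *
s=observe();print(s["tcp_pos"],s["ee_rot"],s["wrist_force"],s["wrist_torque"],s["gripper_width"])
c=capture("scene");cv2.imwrite("pics/hook.png",cv2.resize(c["frame"][80:260,380:560],(600,600),interpolation=2))
E
```

```text
[0.61015396 0.33400201 0.2274871 ] [-2.31444936e+00 -2.12421629e+00  2.21248762e-03] [ 0.28566761  0.24218444 -1.99708742] [ 0.04386584 -0.00575169 -0.04959721] 0.0718876904204325
```

View pics/hook.png

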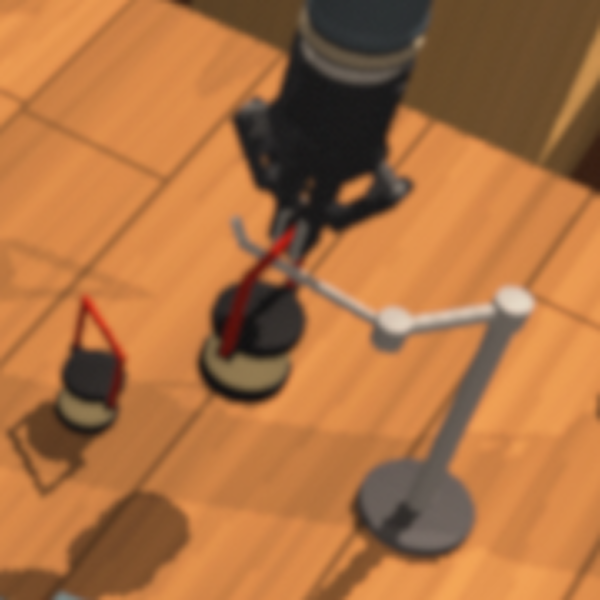

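The hook bar now runs through the opening, with the tip at (235,225) in front of the handle. Next I lower it in small steps until the force changes.

Emit:
{"fn": "step_arm", "kwargs": {"targets": "0 0 0 0 0 0.03 0; 0 0 0 0 0 0.06 0; 0 0 0 0 0 0.08 0; 0 0 0 0 0 0.1 0; 0 0 0 0 0 0.1 0; 0 0 0 0 0 0.1 0"}}

```text
time_s: 8.35
tcp_pos: [0.6107, 0.3343, 0.2228]
ee_rot: [2.315, 2.124, 0.001]
wrist_force: [-1.1, -0.4, 1.8]
gripper_width: 0.075
gripper_force: 68.8
```

Emit:
{"fn": "step_arm", "kwargs": {"targets": "0 0 0 0 0 0 15; 0 0 0 0 0 0 25; 0 0 0 0 0 0 45; 0 0 0 0 0 0 45; 0 0 0 0 0 0 45; 0 0 0 0 0 0 45; 0 0 0 0 0 0 45; 0 0 0 0 0 0 45"}}

```text
time_s: 9.35
tcp_pos: [0.6106, 0.3343, 0.2223]
ee_rot: [2.315, 2.124, 0.0]
wrist_force: [-0.2, -0.9, 0.0]
gripper_width: 0.529
gripper_force: 0.0
```

Emit:
{"fn": "step_arm", "kwargs": {"targets": "0 0 0 0 0 -0.2 45; 0 0 0 0 0 -0.5 45; 0 0 0 0 0 -1 45; 0 0 0 0 0 -1.6 45; 0 0 0 0 0 -1.6 45; 0 0 0 0 0 -1.6 45"}}

```text
time_s: 10.1
tcp_pos: [0.6105, 0.3343, 0.3189]
ee_rot: [2.314, 2.124, 0.001]
wrist_force: [-0.6, -0.2, -0.3]
gripper_width: 0.528
gripper_force: 0.0
```

```bash
python3 - <<'E'
from h import *; from plant import *
s=observe();print(s["tcp_pos"],s["ee_rot"],s["wrist_force"],s["gripper_width"],s["qpos"].round(2))
c=capture("scene");W=cloud(c);F=c["frame"].astype(int);m=(F[...,2]>90)&(F[...,2]>2.2*F[...,1])&(F[...,2]>2.2*F[...,0])&(abs(W[...,0]-.61)<.06)&(W[...,2]>.16)&(abs(W[...,1]-.31)<.08)
P=W[m];print(len(P),P.min(0).round(3),P.max(0).round(3))
cv2.imwrite("pics/rel.png",cv2.resize(c["frame"][80:260,380:560],(500,500),interpolation=2))
# wing yaw
t=pickle.load(open("top0.pkl","rb"));W=cloud(t);sub=np.zeros((480,640),bool);sub[200:245,422:512]=1
F=t["frame"].astype(int);red=sub&(F[...,2]>120)&(F[...,2]>2.2*F[...,1])&(F[...,2]>2.2*F[...,0])
v,u=np.where(red);k=v>224;print("red edge fit px",np.polyfit(u[k],v[k],1))
Q=W[v[k],u[k]];print("red edge x=f(y)",np.polyfit(Q[:,1],Q[:,0],1),Q[:,1].min(),Q[:,1].max(),Q[:,0].mean())
pl=sub&(F[...,0]>F[...,2]+5)&(W[...,2]>.004)&(W[...,2]<.013);Q=W[pl];print("blue",cv2.minAreaRect((Q[:,:2]*1000).astype(np.float32)),Q.mean(0))
E
```

```text
[0.61046569 0.33425813 0.31892792] [2.31434532e+00 2.12381855e+00 8.74532114e-04] [-0.64981623 -0.18795354 -0.25784285] 0.5275624394194397 [-0.16  0.53 -0.64  1.33  0.31  1.38 -0.88]
132 [0.602 0.268 0.171] [0.616 0.36  0.249]
red edge fit px [5.90857054e-02 2.03813938e+02]
red edge x=f(y) [0.08383518 0.51626499] -0.5131296465299696 -0.34664407704242395 0.480296480516281
blue ((499.7324523925781, -430.6208801269531), (178.32577514648438, 55.83250045776367), 85.38818359375) [ 0.50485088 -0.42824373  0.00838769]
```

View pics/rel.png

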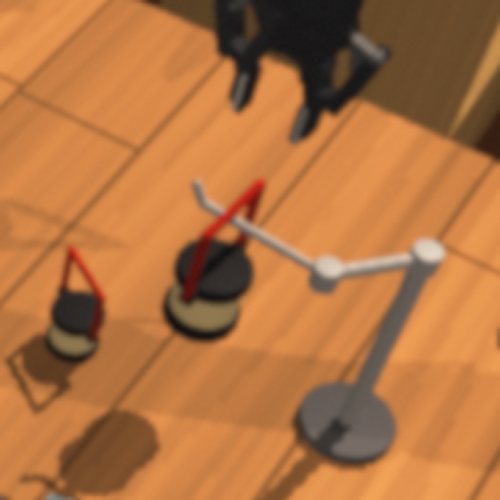

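The lantern hangs level on the hook, with its bar over the hook at (235,215), the tip in front and the fingers clear. The wing centre is (0.500,-0.4305) with a yaw of about -4.7°. I will take the canopy across its 28 mm width, at (0.5037,-0.431).

```bash
python3 - <<'E'
from h import *; from plant import *
s=observe()
w=[(*s["tcp_pos"],-5),(.58,.15,.31,-30),(.56,-.1,.29,-60),(.5037,-.431,.2,-94.7)]
P=np.array(w);L=np.r_[0,np.cumsum(np.linalg.norm(np.diff(P[:,:3],axis=0),axis=1))]
t=np.arange(1,19)/18*L[-1];print(L[-1])
Q=np.stack([np.interp(t,L,P[:,i]) for i in range(4)],1)
rows(s["tcp_pos"],s["ee_rot"],[(*q,85) for q in Q[:10]])
E
```

```text
0.785846344239202
-0.00 0.01 0.74 -0.72 -0.06 0.03 85; -0.00 0.01 1.47 -1.45 -0.11 0.06 85; -0.00 0.01 2.20 -2.17 -0.17 0.10 85; -0.00 0.01 2.93 -2.90 -0.22 0.13 85; -0.00 0.01 3.61 -3.62 -0.24 0.18 85; -0.00 0.01 4.26 -4.35 -0.23 0.24 85; -0.00 0.01 4.91 -5.07 -0.23 0.30 85; -0.00 0.01 5.56 -5.80 -0.22 0.35 85; -0.00 0.01 6.21 -6.53 -0.22 0.41 85; -0.00 0.01 6.86 -7.25 -0.22 0.47 85
```

Emit:
{"fn": "step_arm", "kwargs": {"targets": "0 0 0.75 -0.7 -0.05 0 85; 0 0 1.45 -1.45 -0.1 0.05 85; 0 0 2.2 -2.15 -0.15 0.1 85; 0 0 2.9 -2.9 -0.2 0.15 85; 0 0 3.6 -3.6 -0.25 0.2 85; 0 0 4.25 -4.35 -0.25 0.25 85; 0 0 4.9 -5.05 -0.25 0.3 85; 0 0 5.55 -5.8 -0.2 0.35 85; 0 0 6.2 -6.5 -0.2 0.4 85; 0 0 6.85 -7.25 -0.2 0.45 85"}}

```text
time_s: 11.4
tcp_pos: [0.5605, -0.0993, 0.2904]
ee_rot: [-3.033, -0.816, 0.002]
wrist_force: [-0.7, -0.1, 0.0]
gripper_width: 0.995
gripper_force: 0.0
```

```bash
python3 - <<'E'
from h import *; from plant import *
s=observe();print(s["tcp_pos"],s["qpos"].round(2))
w=[(*s["tcp_pos"],-60),(.5037,-.431,.18,-94.7)]
P=np.array(w);Q=[P[0]+(P[1]-P[0])*i/7 for i in range(1,8)]+[P[1]]
rows(s["tcp_pos"],s["ee_rot"],[(*q,85) for q in Q])
E
```

```text
[ 0.56051247 -0.09930494  0.29037413] [ 0.4   0.27 -0.37  1.7   0.1   1.19 -1.04]
-0.01 0.01 0.64 -0.51 0.62 0.26 85; -0.01 0.01 1.26 -1.03 1.23 0.53 85; -0.01 0.01 1.88 -1.54 1.85 0.79 85; -0.01 0.01 2.50 -2.05 2.46 1.05 85; -0.01 0.01 3.11 -2.57 3.08 1.31 85; -0.01 0.01 3.73 -3.08 3.69 1.58 85; -0.00 0.01 4.35 -3.59 4.31 1.84 85; -0.00 0.01 4.35 -3.59 4.31 1.84 85
```

Emit:
{"fn": "step_arm", "kwargs": {"targets": "0 0 0.65 -0.5 0.6 0.25 85; 0 0 1.25 -1.05 1.25 0.55 85; 0 0 1.9 -1.55 1.85 0.8 85; 0 0 2.5 -2.05 2.45 1.05 85; 0 0 3.1 -2.55 3.1 1.3 85; 0 0 3.75 -3.1 3.7 1.6 85; 0 0 4.35 -3.6 4.3 1.85 85; 0 0 4.35 -3.6 4.3 1.85 85; 0 0 4.35 -3.6 4.3 1.85 85"}}

```text
time_s: 12.52
tcp_pos: [0.5049, -0.4288, 0.1795]
ee_rot: [-3.137, 0.123, 0.001]
wrist_force: [0.7, 0.8, -0.4]
gripper_width: 0.995
gripper_force: 0.0
```

```bash
python3 - <<'E'
from h import *; from plant import *
s=observe();print(s["tcp_pos"],s["ee_rot"],s["qpos"].round(2))
x,y,f=.5037,-.431,-94.7
rows(s["tcp_pos"],s["ee_rot"],[(x,y,.16,f,85),(x,y,.012,f,85)])
E
```

```text
[ 0.50487712 -0.42882592  0.17948936] [-3.13741129e+00  1.22547996e-01  1.37822848e-03] [ 0.72  0.5  -0.12  1.62  0.06  1.04 -1.06]
-0.01 0.01 0.03 -0.02 0.04 0.32 85; -0.01 0.01 0.03 -0.01 0.04 2.79 85
```

Emit:
{"fn": "step_arm", "kwargs": {"targets": "0 0 0 0 0.04 0.7 85; 0 0 0 -0.02 0.04 1.5 85; 0 0 0 -0.02 0.04 2.2 85; 0 0 0 -0.02 0.04 2.6 85; 0 0 0 -0.02 0.04 2.8 85; 0 0 0 -0.02 0.04 2.8 85; 0 0 0 -0.02 0.04 2.8 0; 0 0 0 -0.02 0.04 2.8 0; 0 0 0 -0.02 0.04 2.8 0; 0 0 0 -0.02 0.04 2.8 0", "newtons": 70}}

```text
time_s: 13.78
tcp_pos: [0.5042, -0.4326, 0.0133]
ee_rot: [3.138, -0.124, 0.003]
wrist_force: [-1.1, 0.2, 4.6]
gripper_width: 0.316
gripper_force: 70.4
```

Emit:
{"fn": "step_arm", "kwargs": {"targets": "0 0 0 0 0 0 0; 0 0 0 0 0 0 0; 0 0 0 0 0 -0.05 0; 0 0 0 0 0 -0.25 0; 0 0 0 0 0 -0.7 0; 0 0 0 0 0 -1.4 0; 0 0 0 0 0 -2.1 0; 0 0 0 0 0 -2.8 0; 0 0 0 0 0 -3.4 0; 0 0 0 0 0 -3.4 0"}}

```text
time_s: 15.02
tcp_pos: [0.505, -0.4332, 0.2206]
ee_rot: [3.135, -0.124, 0.01]
wrist_force: [-0.2, -0.9, -0.9]
gripper_width: 0.315
gripper_force: 69.7
```

```bash
python3 - <<'E'
from h import *; from plant import *
s=observe();print(s["tcp_pos"],s["ee_rot"],s["wrist_force"],s["gripper_width"],s["gripper_force"])
for n in("top","scene"):
    c=capture(n);W=cloud(c);F=c["frame"].astype(int)
    k=(abs(W[...,0]-.5)<.12)&(abs(W[...,1]+.43)<.13)&(W[...,2]>.12)&(W[...,2]<.30)
    b=k&(F[...,0]>F[...,2]+5)&(F[...,1]>100)&(abs(W[...,2]-s["tcp_pos"][2])<.03)
    r=k&(F[...,2]>120)&(F[...,2]>2.2*F[...,1])&(F[...,2]>2.2*F[...,0])
    for q in (b,r|b):
        P=W[q];
        if len(P)>20:
            A=np.c_[P[:,:2]-P[:,:2].mean(0),np.ones(len(P))];m=P[:,2]<np.percentile(P[:,2],80)
            print(n,len(P),cv2.minAreaRect((P[:,:2]*1000).astype(np.float32)),np.percentile(P[:,2],[5,50,95]).round(4),"tilt",np.linalg.lstsq(A[m],P[m,2],rcond=None)[0].round(3))
    if n=="scene":cv2.imwrite("pics/wing.png",cv2.resize(c["frame"][300:480,100:340],(640,480),interpolation=2))
    pickle.dump(c,open(n+"1.pkl","wb"))
E
```

```text
[ 0.50495188 -0.43322837  0.22057065] [ 3.1347012  -0.12384874  0.00953563] [-0.2033333  -0.90215067 -0.93991003] 0.3149867146948412 69.68948006629944
top 509 ((503.6513366699219, -392.82427978515625), (95.71397399902344, 55.081275939941406), 85.32354736328125) [0.2108 0.2156 0.2443] tilt [0.    0.001 0.215]
top 656 ((503.6513366699219, -392.82427978515625), (95.71397399902344, 55.081275939941406), 85.32354736328125) [0.211  0.2156 0.2438] tilt [-0.003 -0.002  0.215]
scene 1552 ((506.83245849609375, -433.693603515625), (175.9181365966797, 42.47325134277344), 85.38037872314453) [0.2104 0.2134 0.2436] tilt [ 0.029 -0.002  0.213]
scene 1662 ((502.3968200683594, -433.35235595703125), (175.74208068847656, 52.01844024658203), 84.78572845458984) [0.2104 0.2135 0.2435] tilt [ 0.006 -0.001  0.213]
```

View pics/wing.png

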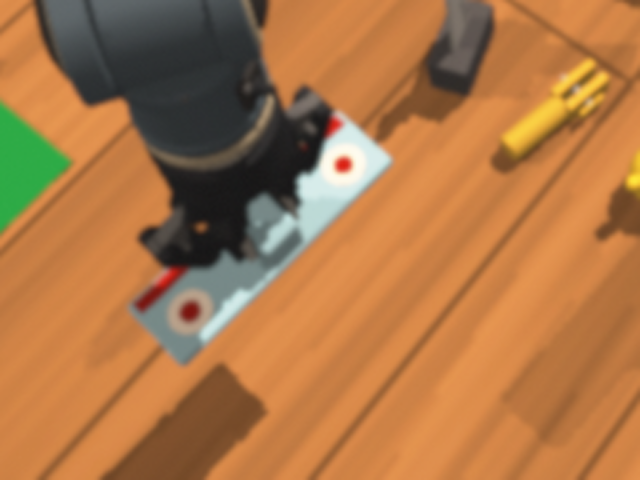

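The wing is held level and clear of everything, with its red edge towards the robot. I will carry it over at an underside height of about 0.21 m.

```bash
python3 - <<'E'
from h import *; from plant import *
s=observe();p=s["tcp_pos"]
a=np.array([*p,-94.5]);b=np.array([.5165,.0285,.2205,-81.3])
rows(p,s["ee_rot"],[(*(a+(b-a)*i/10),0) for i in range(1,11)])
E
```

```text
-0.00 0.00 -0.17 -0.04 -0.77 -0.01 0; -0.00 0.00 -0.33 -0.08 -1.53 -0.01 0; -0.00 0.00 -0.50 -0.11 -2.30 -0.02 0; -0.00 0.00 -0.66 -0.15 -3.07 -0.03 0; -0.00 0.00 -0.83 -0.19 -3.83 -0.04 0; -0.00 0.00 -0.99 -0.23 -4.60 -0.04 0; -0.00 0.00 -1.16 -0.27 -5.37 -0.05 0; -0.00 0.00 -1.32 -0.30 -6.13 -0.06 0; -0.00 0.00 -1.49 -0.34 -6.90 -0.06 0; -0.00 0.00 -1.65 -0.38 -7.67 -0.07 0
```

Emit:
{"fn": "step_arm", "kwargs": {"targets": "0 0 -0.1 0 -0.4 0 0; 0 0 -0.3 -0.05 -1.2 0 0; 0 0 -0.45 -0.1 -2.1 0 0; 0 0 -0.65 -0.15 -3 -0.03 0; 0 0 -0.85 -0.2 -3.9 -0.04 0; 0 0 -1 -0.25 -4.8 -0.05 0; 0 0 -1.2 -0.3 -5.7 -0.05 0; 0 0 -1.4 -0.33 -6.6 -0.06 0; 0 0 -1.55 -0.36 -7.3 -0.07 0; 0 0 -1.65 -0.38 -7.67 -0.07 0"}}

```text
time_s: 16.38
tcp_pos: [0.5153, 0.0322, 0.2196]
ee_rot: [-3.131, -0.247, 0.003]
wrist_force: [1.1, 0.2, -0.3]
gripper_width: 0.316
gripper_force: 69.7
```

Emit:
{"fn": "step_arm", "kwargs": {"targets": "0 0 0 0 0 0 0; 0 0 0 0 0 0 0; 0 0 0 0 0 0 0"}}

```text
time_s: 16.75
tcp_pos: [0.517, 0.0264, 0.2203]
ee_rot: [3.132, 0.232, -0.001]
wrist_force: [-0.5, -0.5, -1.0]
gripper_width: 0.311
gripper_force: 69.7
```

```bash
cat > m.py <<'E'
from h import *; from plant import *
s=observe();print(s["tcp_pos"],s["ee_rot"],s["wrist_force"],s["gripper_width"],s["gripper_force"])
tz=s["tcp_pos"][2]
for n in("top","scene"):
    c=capture(n);W=cloud(c);F=c["frame"].astype(int)
    k=(abs(W[...,0]-.513)<.06)&(abs(W[...,1]-.028)<.12)&(W[...,2]>tz-.018)&(W[...,2]<tz+.035)
    b=k&(F[...,0]>F[...,2]+5)&(F[...,1]>90)
    r=k&(F[...,2]>110)&(F[...,2]>2.2*F[...,1])&(F[...,2]>2.2*F[...,0])
    P=W[(r|b)&(W[...,2]<tz+.003)]
    A=np.c_[P[:,:2]-P[:,:2].mean(0),np.ones(len(P))]
    print(n,len(P),cv2.minAreaRect((P[:,:2]*1000).astype(np.float32)),np.median(P[:,2]).round(4),"tilt",np.linalg.lstsq(A,P[:,2],rcond=None)[0].round(3))
    Q=W[r&(W[...,2]<tz+.003)];e=Q[Q[:,0]<np.median(Q[:,0])+.008]
    cn=cv2.minAreaRect((W[b&(W[...,2]>tz+.018)][:,:2]*1000).astype(np.float32));print(" canopy",cn)
    cv2.imwrite(f"pics/{n}_end{int(s['time_s'])}.png",c["frame"]);pickle.dump(c,open(n+"2.pkl","wb"))
E
python3 m.py
```

```text
[0.51701704 0.02636196 0.22029017] [ 3.13224525e+00  2.32183950e-01 -7.00156761e-04] [-0.51096782 -0.50052825 -0.99829908] 0.3107562380185882 69.6630048751831
top 452 ((511.5399169921875, 22.97834014892578), (55.59575653076172, 178.7870635986328), 8.205902099609375) 0.2144 tilt [-0.004 -0.003  0.215]
 canopy ((0.0, 0.0), (0.0, 0.0), 0.0)
scene 676 ((516.733642578125, 23.761138916015625), (55.49000930786133, 178.7825164794922), 5.507249355316162) 0.2158 tilt [0.001 0.005 0.216]
 canopy ((531.5155029296875, 29.423736572265625), (17.651121139526367, 36.79616928100586), 23.640487670898438)
```

```bash
python3 - <<'E'
from h import *; from plant import *
s=observe();p=s["tcp_pos"];print(p)
rows(p,s["ee_rot"],[(.518,.030,z,-81.5,0) for z in (.22,.135,.1223)])
E
```

```text
[0.51704904 0.02699275 0.22039582]
0.00 0.00 0.00 0.02 -0.05 0.01 0; 0.00 0.00 0.00 0.02 -0.05 1.42 0; 0.00 0.00 0.00 0.02 -0.05 1.63 0
```

Emit:
{"fn": "step_arm", "kwargs": {"targets": "0 0 0 0.02 -0.05 0 0; 0 0 0 0.02 -0.05 0.2 0; 0 0 0 0.02 -0.05 0.5 0; 0 0 0 0.02 -0.05 0.8 0; 0 0 0 0.02 -0.05 1.1 0; 0 0 0 0.02 -0.05 1.3 0; 0 0 0 0.02 -0.05 1.4 0; 0 0 0 0.02 -0.05 1.4 0; 0 0 0 0.02 -0.05 1.4 0; 0 0 0 0.02 -0.05 1.4 0"}}

```text
time_s: 18.1
tcp_pos: [0.5182, 0.0316, 0.1371]
ee_rot: [3.132, 0.238, 0.002]
wrist_force: [-0.3, 0.8, -1.2]
gripper_width: 0.311
gripper_force: 69.7
```

```bash
python3 m.py
```

```text
[0.51815668 0.03163997 0.13707545] [3.13246699e+00 2.37628561e-01 1.94153687e-03] [-0.25838305  0.7970643  -1.15705178] 0.31136024493042685 69.65294122695923
top 400 ((513.6950073242188, 28.385948181152344), (56.64287185668945, 178.39796447753906), 8.413808822631836) 0.1314 tilt [-0.023  0.     0.131]
 canopy ((0.0, 0.0), (0.0, 0.0), 0.0)
scene 587 ((514.1414794921875, 28.052268981933594), (54.848453521728516, 176.86477661132812), 9.554670333862305) 0.1324 tilt [-0.01   0.008  0.132]
 canopy ((531.9281005859375, 36.41804504394531), (15.20124626159668, 38.65775680541992), 19.281103134155273)
```

Emit:
{"fn": "step_arm", "kwargs": {"targets": "0 0 0 0 0 0.07 0; 0 0 0 0 0 0.14 0; 0 0 0 0 0 0.2 0; 0 0 0 0 0 0.25 0; 0 0 0 0 0 0.27 0; 0 0 0 0 0 0.27 0; 0 0 0 0 0 0.27 0; 0 0 0 0 0 0.27 0"}}

```text
time_s: 19.2
tcp_pos: [0.5179, 0.0316, 0.1205]
ee_rot: [3.133, 0.238, 0.001]
wrist_force: [0.2, 0.1, -1.2]
gripper_width: 0.314
gripper_force: 69.7
```

```bash
python3 m.py; ls pics
```

```text
[0.51786495 0.03161455 0.12045829] [3.13251587e+00 2.37719598e-01 6.09833478e-04] [ 0.2322857   0.07438752 -1.17480137] 0.31440213795303923 69.65491533279419
top 375 ((512.214599609375, 28.174423217773438), (56.407806396484375, 178.59963989257812), 9.048633575439453) 0.1145 tilt [ 0.002 -0.003  0.115]
 canopy ((0.0, 0.0), (0.0, 0.0), 0.0)
scene 575 ((514.3333740234375, 27.640274047851562), (55.40531921386719, 175.56256103515625), 10.027243614196777) 0.1159 tilt [-0.001  0.003  0.116]
 canopy ((530.56103515625, 35.54853439331055), (17.32122039794922, 34.99428939819336), 9.280428886413574)
crop.png
hook.png
lift.png
pre.png
rel.png
scene0.png
scene_end16.png
scene_end18.png
scene_end19.png
top0.png
top_end16.png
top_end18.png
top_end19.png
wing.png
```

View pics/scene_end19.png

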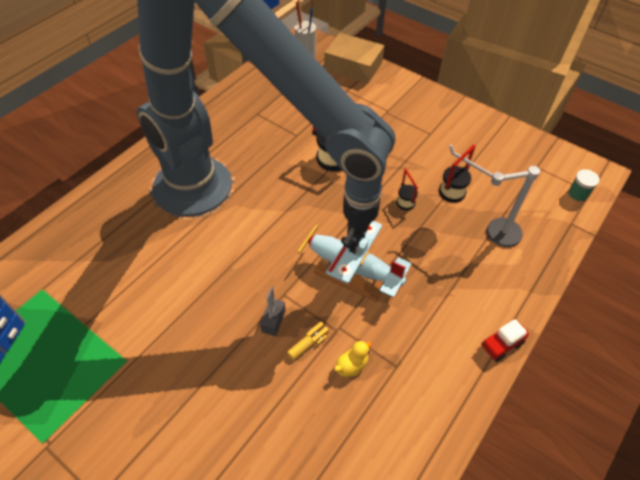

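The lantern hangs on the hook at (457,175). The wing sits square over the saddle at (355,250) with its red edge to the nose. The duck (352,360), rule block (272,315) and vise (307,342) have not moved. The wing's underside is at about 0.107 m, roughly 11 mm above the saddle, and it is centred to within about 1 mm, so I am handing in.

```bash
python3 -c "
from plant import *
print(finish_job())"
```

```text
the job is handed in; nothing more can be done
None
```

The job is handed in (verdict not reported): the lantern hangs released on the hook, and the arm holds the wing still, level and square about 11 mm above the saddle, centred within about 1 mm by the cameras, with the red edge to the nose and the bystanders in place.

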